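Dormitory room check: switch off the strip, point out the kettle and the charger

TASK

Holiday room check at a student's desk: first switch the power strip off by pressing the raised half of its rocker switch fully down. Then show the student the two things she has to put away: bring your fingertips to a couple of centimetres above the knob on the electric kettle's lid and stay there for two seconds, then do the same above the phone charger that is plugged into the strip. Only point, never touch or lift the kettle or anything plugged into the strip, and leave everything else on the desk standing where it is.

Things in the scene. Friction and masses are not known exactly. Their poses are not given: they have to be found in the camera images.
- strip: White power strip fixed flat on the desk, 62 x 370 x 40 mm (x, y, z of its own frame), roughly across the robot's front. Origin at the centre of its underside; its own +y runs along its length to the end with the rocker switch. In its top face (z = 40 mm) lie the rocker, pivot at y = +138 mm, then five sockets at y = +75, +23, -29, -81 and -133 mm. Three small things are plugged into the sockets at +23, -29 and -133 mm, in any order; the one at +75 is always empty.
- switch (a joint): Rocker main switch of the strip, black, 24 mm wide (across the strip) and 34 mm long (along it), in a white bezel 2 mm high. Angle in rad: 0 = on, the outer half (towards the strip's +y end) stands up, its end edge 49 mm above the desk; 0.4 = off, the outer half lies level, 43 mm above the desk, and the inner half stands up instead. Friction only: it stays where it is left; about 2 N on the outer half moves it. It counts as off above 0.28.
- switch_press (a point): Point on the face of the rocker's outer half where to press, 15 mm from the pivot line towards the strip's +y end, 2 mm short of the rocker's end; moves with the rocker (height 49 mm when on, 43 mm when off). Press here or up to 5 mm further out: a closed pair of fingertips is 20 to 27 mm wide and must not bear on the inner half.
- kettle_knob (a point): Top of the black knob (26 mm across) on the lid of the electric kettle, on the kettle's axis, about 190 mm above the desk. The point to hover over. Axes upright with the kettle.
- kettle: Electric kettle, loose, 0.75 kg: tapering brushed-steel body 128 mm across at the foot and 100 mm at the top, 170 mm high with its lid knob, black C-handle reaching 113 mm out at its own +x, pouring beak reaching about 80 mm out at -x. Origin at the centre of its underside, 20 mm above the desk because it stands on its power base.
- kettle_base: Black round power base under the kettle, 140 mm across, 20 mm high, fixed. Origin at the centre of its underside.
- charger_top (a point): Centre of the top face of the phone charger, 82 mm above the desk. The point to hover over. Axes parallel to the strip's.
- charger: Phone charger plugged upright into the strip: small white block 40 x 30 mm (30 along the strip) and 42 mm tall, one small dark charging slot in its top face. Firmly plugged in. Origin at the centre of its underside, on the strip's face, 40 mm above the desk.
- cube_tap: Bystander: socket adapter plugged into the strip, a bigger white cube of 48 mm with socket slots on top and sides. Origin under its centre, on the strip's face.
- vaporiser: Bystander: plug-in mosquito vaporiser, round and domed, white, 44 mm across, 54 mm tall, plugged into the strip. Origin under its centre, on the strip's face.
- jug: Bystander: insulated jug, loose, steel, straight-sided, 106 mm across, 203 mm high, flat black lid without a knob, handle reaching 94 mm out at its own +x, spout 58 mm out at -x; stands straight on the desk with no base. Origin under its centre.
- tissue_box: Bystander: cube-shaped tissue box, loose, 115 x 115 x 120 mm. Origin under its centre.
- bottle: Bystander: clear drink bottle, loose, 64 mm across, 195 mm high, at the right. Origin under its centre.
- mug: Bystander: white mug, loose, 76 mm across, 90 mm high, handle at its +y, with a toothbrush standing in it up to 165 mm, at the left. Origin under its centre.
- cream_jar: Bystander: small cream jar, loose, 52 mm across, 45 mm high, at the left near the strip's switch end. Origin under its centre.
- phone: Bystander: phone lying flat on the robot's side of the strip, at the right, loose, 72 x 150 x 9 mm. Origin under its centre.
Not all that is in view belongs to the job. Leave any green look-alike of the kettle_base alone.

How it is judged:
On the way, in this order (a step that is already met when the one before it is completed fails the run):
1. the rocker is pressed over to off (value of joint switch above 0.28 rad), for 0.1 s.
2. the fingertips dwell just above the knob of the kettle's lid for 1.2 s (horizontal distance between the grasp point and kettle_knob below 0.03 m and z of the grasp point in the frame of kettle_knob between 0.015 and 0.07 m), for 1.2 s.
3. the fingertips dwell just above the phone charger for 1.2 s (horizontal distance between the grasp point and charger_top below 0.025 m and z of the grasp point in the frame of charger_top between 0.015 and 0.07 m), for 1.2 s.
At the end, for the whole second after the job is handed in: Rocker off (over 0.28 rad), then fingertips dwelt 1.2 s within 30 mm sideways of the kettle's knob, then 1.2 s within 25 mm of the charger's centre, each time above it, untouched, at most 50 mm up. Kettle upright on its base within 10 mm of its place, other loose things within 20 mm of theirs (value of joint switch above 0.28 rad and horizontal distance between kettle and kettle_base below 0.01 m and distance of kettle from where it was at the start of the episode below 0.01 m and angle between kettle's own z axis and vertical below 0.05 rad and linear speed of kettle below 0.02 m/s and distance of each of jug, tissue_box, bottle, mug, cream_jar, phone from where it was at the start of the episode below 0.02 m).
It fails at once if the robot touches the kettle or its base (contact force between any of the fingers, the arm and kettle above 0.5 N or contact force between any of the fingers, the arm and kettle_base above 0.5 N).
It fails at once if the robot touches something plugged into the strip (contact force between any of the fingers, the arm and charger above 0.5 N or contact force between any of the fingers, the arm and cube_tap above 0.5 N or contact force between any of the fingers, the arm and vaporiser above 0.5 N).
It fails at once if the kettle is moved, lifted or tipped (distance of kettle from where it was at the start of the episode above 0.015 m or angle between kettle's own z axis and vertical above 0.1 rad).
It fails at once if another loose thing is pushed aside, lifted or knocked over (distance of any of jug, tissue_box, bottle, mug, cream_jar, phone from where it was at the start of the episode above 0.02 m or angle between any of jug, bottle, mug's own z axis and vertical above 0.3 rad).
It also fails if it takes over 61 s, if anything falls off the work surface, if the arm or the gripper's body presses on something with over 40 N, if the wrist force passes 120 N, or if a joint passes its speed limit or range.

ROBOT

A 6-joint arm with a two-finger parallel gripper is mounted at the origin on the work surface. World frame = base frame: x ahead of the robot, y to its left, z up, the work surface at z = 0. Lengths are in m, angles in rad, forces in N, time in s.
With the tool pointing down it reaches from about 0.3 to 0.75 m from the base axis. Payload 8.5 kg.
Tool frame: the origin (TCP) lies midway between the tips of the shut fingers; the grasp point (between the pads) lies 19 mm behind it; z points along the fingers, y is the line along which they close (so a half turn about z gives the same grasp; the last joint's range is limited). The gripper opens to 88 mm and grips with 3 to 60 N. Pads are 18 mm wide; open, the fingers measure 123 mm over their backs; the gripper's body (75 mm by 187 mm) begins 45 mm behind the grasp point.
Start: joints at [1.025, 0.381, 1.297, -0, 1.464, -0.215], TCP at [0.179, 0.52, 0.239] pointing down, gripper open.
Joint ranges: [-3.11, 3.11], [-0.89, 2.33], [0.22, 2.48], [-1.42, 4.56], [0.17, 2.85], [-2.88, 2.88]. Speed limits (rad/s): [2.39, 2.39, 3.14, 3.14, 3.14, 3.14].

INTERFACE

Orientations are given as a unit quaternion [x, y, z, w].
In Python, from bench import telemetry, optics, order gives the robot as it stands. The module is installed in compiled form; this text tells all that it offers.
- The arm moves only by the tool step_arm, never from a script. Its argument "targets" is a list of rows, each a list of 6 numbers: the shift along the world's x, y, z in mm, then the turn, a rotation vector about the world's x, y, z in rad. In form: [[tx, ty, tz, wx, wy, wz], ...]. A call has 1 to 8 rows; each row is the pose to reach, as a shift and turn from the pose commanded when the call began; what a row does not reach only later rows make up. A row lasts 1/8 s, in which the tool goes at most 62.5 mm and 10.7 degrees, less where a joint would pass 70% of its speed; a pose out of reach is approached as far as the arm can. A call with a gripper value outside its range is refused whole. "grip" is the finger opening in mm, from 0 to 88.1, set as the call begins (left out, the last holds). The fingers move at their own pace and stop on an object; the grip force is fixed at half the most. Time passes only in rows, so rows that repeat a pose let the fingers close. It gives the time, the measured TCP pose, the force, the opening and the grip force at its end, in the units of the state.
- telemetry.get_obs(): the state, without advancing time (a new reading comes with each control period).
- optics.read_camera(name): name is "side" or "top" or "wrist"; returns a dict with "image" (420x560x3 uint8, red, green, blue), "fx", "fy", "cx", "cy" (pixels), "pose" (4x4, takes a point from camera to world coordinates); the wrist camera has in their place "hand_eye" (4x4, takes a point from camera to tool coordinates, whose origin is the TCP and whose axes are the flange's). Camera axes: x right, y down, z forward; pixel columns grow to the right and rows downward; lengths in m; the calibration is good to about 2 mm. A picture is of the moment at which its call begins: read the wrist's pose just before it. There is no depth.
- order.job_done(): hands the job in; it is judged then, once.
The state is a dict: "t": time; "qpos": joint angles; "joint_velocities": joint speeds; "effort": joint torques, N m; "position": TCP position; "tool_rot": TCP orientation; "contact_force": force on the tool from outside, world axes, zero at the start; "torque": the same for the moment, N m; "grip_width": finger opening in m; "finger_force": force on a finger pad.
Only numpy, scipy, OpenCV 4.12 (cv2) and the standard library are available. Lean on these libraries where they do the work, as an engineer would, in place of code of your own. Each camera call takes 0.05 s, during which the arm holds its last target. There are 200 camera calls.

## Working session

There is one attempt and no reset: what is moved stays moved. The work goes in short steps, Python scripts to look and compute and a tool call to move; the robot and the scene stay as the last step left them, time stands still between calls to the robot, and variables do not carry over. Pictures are saved under pics/ and viewed, at most 10 in all, crops included, and the job is handed in when it is done.

Besides the shell and the picture viewer there is one more tool, called after "Call:" as name(argument=value, ...), one argument or row to a line, values as JSON. step_arm: Moves the arm, as the interface text tells. Its arguments: {"type":"object","properties":{"targets":{"type":"array"},"grip":{"type":"number"}},"required":["targets"]}

```bash
mkdir -p pics; python3 - <<'E'
from bench import telemetry, optics
import cv2,numpy as np
o=telemetry.get_obs(); print(o['t'],o['position'],o['tool_rot'],o['grip_width'])
for n in ('top','side'):
    c=optics.read_camera(n); cv2.imwrite(f'pics/{n}0.png',c['image'][:,:,::-1])
    print(n,c['fx'],c['fy'],c['cx'],c['cy']);print(np.round(c['pose'],4))
E
```

```text
0.0 [0.1784984  0.51992601 0.23812652] [ 1.64646384e-01  9.86352362e-01 -7.12935676e-04 -2.79960716e-04] 0.08813330529413478
top 524.5249864201814 524.5249864201814 281.7824620463717 220.9684046272982
[[ 0.0219 -0.9936  0.1112  0.3219]
 [-0.9996 -0.0237 -0.0148  0.0246]
 [ 0.0173 -0.1108 -0.9937  1.4811]
 [ 0.      0.      0.      1.    ]]
side 471.77178597137043 471.77178597137043 276.7430110477396 214.03341685663327
[[ 0.8779 -0.2343  0.4176  0.0195]
 [-0.4788 -0.4375  0.7611 -0.84  ]
 [ 0.0043 -0.8682 -0.4963  0.6783]
 [ 0.      0.      0.      1.    ]]
```

View pics/top0.png

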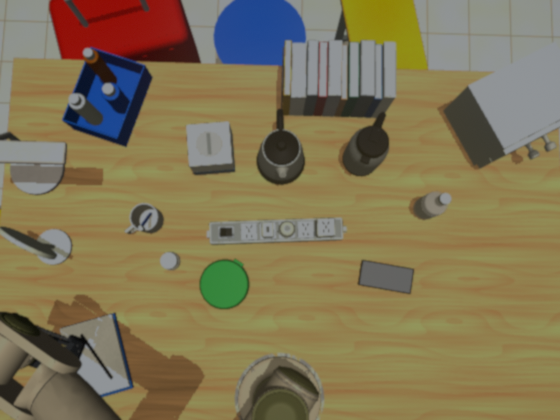

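View pics/side0.png

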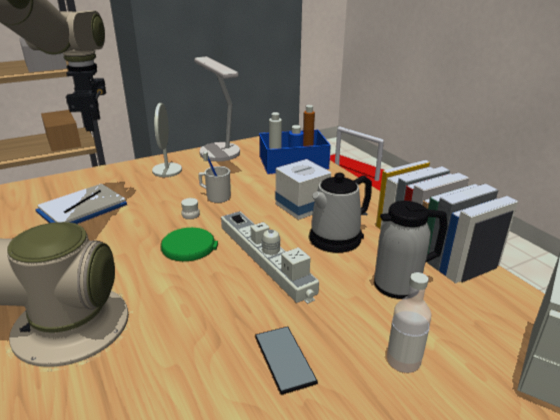

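The top view shows the kettle (knob near (282,136), round base under it) and the jug near (370,145) with a flat lid. On the strip, from left to right, are the rocker at (226,232), an empty socket at (250,231), a small block at (268,230), a round dome at (287,229), an empty socket at (306,229) and a big cube at (326,228). The side view agrees: kettle with knob at (339,180), jug at (408,212). I'll enlarge both to confirm.

```bash
python3 - <<'E'
import cv2,numpy as np
t=cv2.imread('pics/top0.png');s=cv2.imread('pics/side0.png')
a=cv2.resize(t[120:260,195:355],(800,700),interpolation=cv2.INTER_CUBIC)[:, :]
cv2.imwrite('pics/crop_top.png',cv2.resize(t[120:250,195:355],(720,585),interpolation=cv2.INTER_CUBIC))
cv2.imwrite('pics/crop_side.png',cv2.resize(s[165:305,215:375],(640,560),interpolation=cv2.INTER_CUBIC))
E
```

```text
(no output)
```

View pics/crop_top.png

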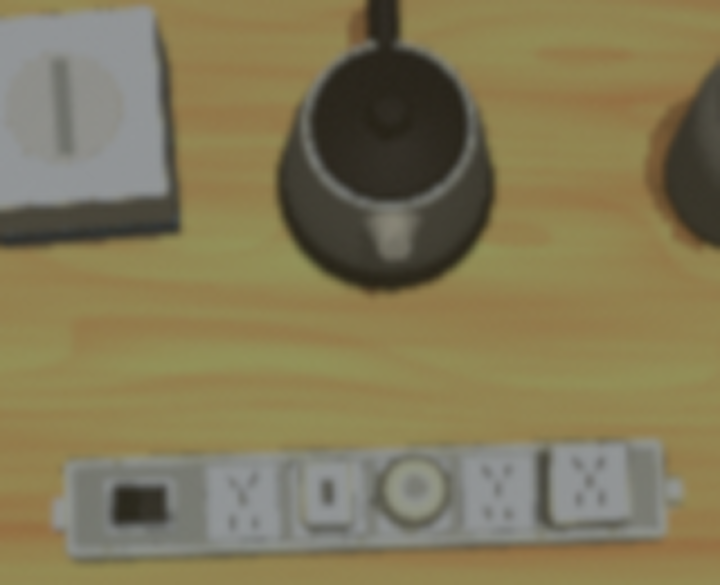

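View pics/crop_side.png

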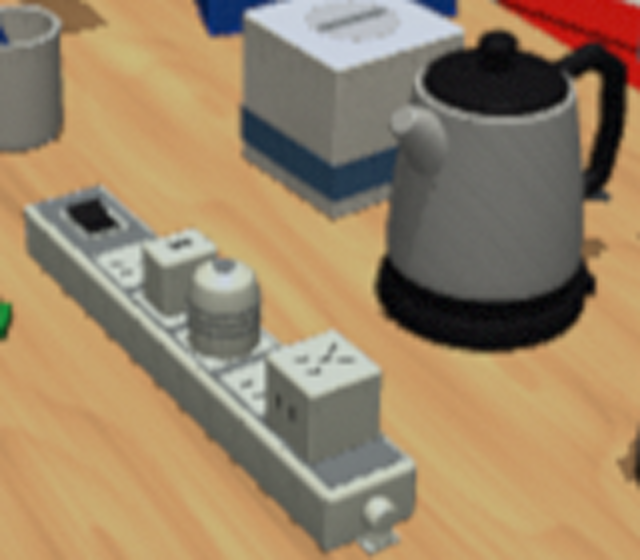

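Confirmed: the charger is the small block with one dark slot, at top (267.9,229.6) and side (260,225.8), and not the round vaporiser or the cube tap with its many slots. The kettle has the knob, beak and base, with the knob at top (281.7,144.4) and side (339.8,174.5). The rocker is at top (226,232) and side (238,218.5). Next I triangulate.

```bash
cat > h.py <<'E'
import cv2,numpy as np
from bench import telemetry, optics
def ray(c,uv):
    d=c['pose'][:3,:3]@np.array([(uv[0]-c['cx'])/c['fx'],(uv[1]-c['cy'])/c['fy'],1]); return c['pose'][:3,3],d/np.linalg.norm(d)
def plane(c,uv,z):
    o,d=ray(c,uv); return o+d*(z-o[2])/d[2]
def tri(cs,uvs):
    A=np.zeros((3,3));b=np.zeros(3);R=[ray(c,u) for c,u in zip(cs,uvs)]
    for o,d in R: P=np.eye(3)-np.outer(d,d);A+=P;b+=P@o
    x=np.linalg.solve(A,b); return x,max(np.linalg.norm(np.cross(x-o,d)) for o,d in R)
def centroid(img,box,thr):
    x0,y0,x1,y1=box; g=img[y0:y1,x0:x1].max(2); m=(g<thr).astype(np.uint8)
    n,l,s,c=cv2.connectedComponentsWithStats(m); i=1+np.argmax(s[1:,4]); return c[i]+[x0,y0],s[i]
E
python3 - <<'E'
from h import *
T=optics.read_camera('top');S=optics.read_camera('side');cs=[T,S]
rt,a=centroid(T['image'],(217,222,237,242),75);rs,b=centroid(S['image'],(228,208,250,226),75)
print('rocker px',rt,a,rs,b)
ct,a=centroid(T['image'],(264,224,272,235),110);cs_,b=centroid(S['image'],(254,221,266,230),90)
print('slot px',ct,a,cs_,b)
f=lambda n,u,v:print(n,*[np.round(q,4) for q in tri(cs,[u,v])])
f('rocker',rt,rs);f('slot',ct,cs_);f('charger hand',(267.9,229.6),(260,225.8));f('knob',(281.7,144.4),(339.8,174.5))
print('rocker@.044',plane(T,rt,.044),plane(S,rs,.044));print('charger@.082',plane(T,ct,.082),plane(S,cs_,.082))
print('knob@.19',plane(T,(281.7,144.4),.19),plane(S,(339.8,174.5),.19))
# strip axis from top-face corners in top view (crop px /4.5 + offset)
P=[plane(T,(195+u/4.5,120+v/4.5),.04)[:2] for u,v in ((67,462),(662,440),(664,535),(70,556))]
print(np.round(P,4)); m0=(P[0]+P[3])/2;m1=(P[1]+P[2])/2;d=m0-m1
print('centre',(m0+m1)/2,'len',np.linalg.norm(d),'dir',d/np.linalg.norm(d))
u=d/np.linalg.norm(d);c=(m0+m1)/2
for y in (.138,.153,.075,.023): print(y,c+u*y)
print('jug',plane(T,(373,138),.2),'cream',plane(T,(169,260),.045),'mug top',plane(T,(145,214),.09),'brush',plane(T,(152,208),.165),'box',plane(T,(208,142),.12))
E
```

```text
rocker px [225.29069767 231.86046512] [ 3  6 12  8 86] [237.33333333 218.57575758] [ 4  7 12  8 66]Traceback (most recent call last):
  File "<stdin>", line 5, in <module>
  File "h.py", line 13, in centroid
    n,l,s,c=cv2.connectedComponentsWithStats(m); i=1+np.argmax(s[1:,4]); return c[i]+[x0,y0],s[i]
                                                     ~~~~~~~~~^^^^^^^^^
    return _wrapfunc(a, 'argmax', axis=axis, out=out, **kwds)
    return bound(*args, **kwds)
ValueError: attempt to get argmax of an empty sequence
```

```bash
python3 - <<'E'
from h import *
T=optics.read_camera('top');S=optics.read_camera('side');cs=[T,S]
rt,rs=(225.8,232.),(237.6,218.5)
ct,cs_=(267.9,229.6),(260,225.8)
f=lambda n,u,v:print(n,*[np.round(q,4) for q in tri(cs,[u,v])])
f('rocker',rt,rs);f('charger hand',ct,cs_);f('knob',(281.7,144.4),(339.8,174.5))
print('rocker@.044',plane(T,rt,.044),plane(S,rs,.044));print('charger@.082',plane(T,ct,.082),plane(S,cs_,.082))
print('knob@.19',plane(T,(281.7,144.4),.19),plane(S,(339.8,174.5),.19))
P=[plane(T,(195+u/4.5,120+v/4.5),.04)[:2] for u,v in ((67,462),(662,440),(664,535),(70,556))]
m0=(P[0]+P[3])/2;m1=(P[1]+P[2])/2;d=m0-m1
u=d/np.linalg.norm(d);c=(m0+m1)/2
print('centre',c,'len',np.linalg.norm(d),'dir',u, 'w',np.linalg.norm(P[0]-P[3]))
for y in (.138,.155,.075,.023): print(y,c+u*y)
print('jug',plane(T,(373,138),.2),'cream',plane(T,(169,260),.045),'mug top',plane(T,(145,214),.09),'brush',plane(T,(152,208),.165),'box',plane(T,(208,142),.12))
E
```

```text
rocker [0.4481 0.1561 0.047 ] 0.0002
charger hand [0.455  0.04   0.0842] 0.001
knob [0.6611 0.0096 0.1886] 0.0005
rocker@.044 [0.44857281 0.15624962 0.044     ] [0.44989767 0.16092318 0.044     ]
charger@.082 [0.45431114 0.04045897 0.082     ] [0.45758523 0.04297038 0.082     ]
knob@.19 [0.66031804 0.0098539  0.19      ] [0.65978027 0.00709516 0.19      ]
centre [0.45581457 0.01727046] len 0.3646917778219206 dir [-0.05975424  0.99821312] w 0.057737209739288996
0.138 [0.44756849 0.15502387]
0.155 [0.44655266 0.17199349]
0.075 [0.451333   0.09213644]
0.023 [0.45444022 0.04022936]
jug [ 0.68017646 -0.21877428  0.2       ] cream [0.36838239 0.3079129  0.045     ] mug top [0.48754131 0.36822419 0.09      ] brush [0.49426308 0.33290667 0.165     ] box [0.68000925 0.20441747 0.12      ]
```

The pivot is at about (0.448, 0.156), and the press point is at about (0.447, 0.173). The fingers will close across the strip, so only the 18 mm pad width lies along it. Next: move above the rocker, close the gripper and turn by -1.18 rad.

Call:
step_arm(
  targets=[
    [34,-43,0,0,0,-0.147],
    [67,-87,0,0,0,-0.295],
    [101,-130,0,0,0,-0.44],
    [134,-173,0,0,0,-0.59],
    [168,-217,0,0,0,-0.74],
    [201,-260,0,0,0,-0.88],
    [235,-303,0,0,0,-1.03],
    [268,-346,0,0,0,-1.18],
  ],
  grip=0,
)

```text
t: 1.3
position: [0.4475, 0.1725, 0.2389]
tool_rot: [0.687, 0.726, 0.0, 0.0]
contact_force: [-0.3, -0.2, 0.1]
grip_width: 0.01
finger_force: 0.0
```

Call:
step_arm(
  targets=[
    [0,0,-45,0,0,0],
    [0,0,-90,0,0,0],
    [0,0,-130,0,0,0],
    [0,0,-130,0,0,0],
    [0,0,-130,0,0,0],
  ],
)

```text
t: 1.92
position: [0.4474, 0.1743, 0.1101]
tool_rot: [0.686, 0.728, 0.001, 0.001]
contact_force: [-0.2, -0.6, -0.3]
grip_width: 0.0004
finger_force: 0.0
```

```bash
python3 - <<'E'
from h import *
o=telemetry.get_obs();W=optics.read_camera('wrist');T=optics.read_camera('top')
print(o['t'],o['position'],o['tool_rot'],o['grip_width'],o['contact_force'],o['qpos']);print(np.round(W['hand_eye'],3),W['fx'],W['cx'],W['cy'])
S=optics.read_camera('side')
h=W['image'];s=cv2.resize(S['image'][130:260,180:353],(560,420),interpolation=cv2.INTER_CUBIC)
cv2.imwrite('pics/w1.png',cv2.resize(np.hstack([h,s]),(800,300))[:,:,::-1])
E
```

```text
1.925 [0.44742676 0.17431416 0.11014707] [6.85533705e-01 7.28040130e-01 8.11589354e-04 6.71462067e-04] 0.0003840078481862737 [-0.2439439  -0.60094528 -0.32412646] [ 1.24294088e-01  4.05015155e-01  1.68513086e+00 -6.52352746e-08
  1.04933994e+00  6.41718694e-02]
[[ 0.    -0.966 -0.258  0.066]
 [ 1.     0.    -0.     0.001]
 [ 0.    -0.258  0.966 -0.145]
 [ 0.     0.     0.     1.   ]] 318.7715083733161 283.05805582904003 210.93155667603432
```

View pics/w1.png

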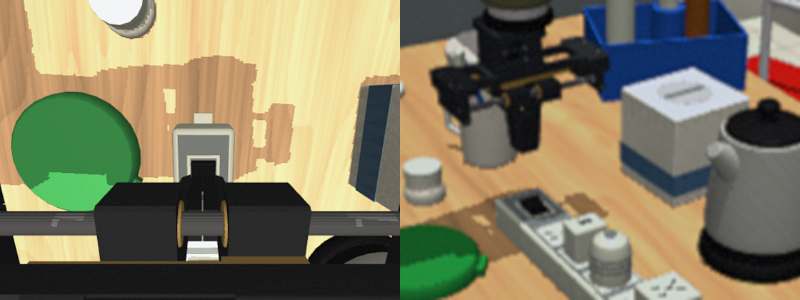

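The wrist view shows the rocker's outer edge near (203,161), the strip's end edge at (204,125) and its sides at x 173 to 236 (composite pixels, 1.4 times for full size). The side view shows the fingers standing over the strip end. I'll cast these points to check the press position.

```bash
python3 - <<'E'
from h import *
from scipy.spatial.transform import Rotation as R
o=telemetry.get_obs();W=optics.read_camera('wrist')
M=np.eye(4);M[:3,:3]=R.from_quat(o['tool_rot']).as_matrix();M[:3,3]=o['position'];W['pose']=M@W['hand_eye']
g=W['image'].max(2)
print('col 283:',[(r,int(g[r,283])) for r in range(150,262,3)])
print('row 232:',[(c,int(g[232,c])) for c in range(236,336,4)])
for n,uv,z in (('rocker end',(284,224),.049),('strip end',(286,176),.04),('L',(243,190),.04),('R',(330,190),.04)): print(n,plane(W,uv,z))
E
```

```text
col 283: [(150, 199), (153, 198), (156, 198), (159, 210), (162, 219), (165, 219), (168, 219), (171, 222), (174, 109), (177, 117), (180, 162), (183, 203), (186, 214), (189, 143), (192, 124), (195, 125), (198, 123), (201, 121), (204, 123), (207, 124), (210, 124), (213, 123), (216, 117), (219, 218), (222, 129), (225, 16), (228, 21), (231, 22), (234, 23), (237, 22), (240, 21), (243, 23), (246, 23), (249, 26), (252, 26), (255, 27), (258, 20), (261, 23)]
row 232: [(236, 209), (240, 214), (244, 184), (248, 220), (252, 124), (256, 122), (260, 121), (264, 216), (268, 17), (272, 23), (276, 25), (280, 22), (284, 24), (288, 20), (292, 21), (296, 25), (300, 20), (304, 220), (308, 118), (312, 122), (316, 124), (320, 210), (324, 191), (328, 209), (332, 193)]
rocker end [0.44853713 0.17658708 0.049     ]
strip end [0.44802314 0.20790051 0.04      ]
L [0.41917545 0.1964837  0.04      ]
R [0.47879494 0.20006946 0.04      ]
```

The rocker's end is at y≈0.177 and x≈0.448, so the pivot is at about 0.159. I'll press at y≈0.176.

Call:
step_arm(
  targets=[
    [1,2,-20,0,0,0],
    [1,2,-40,0,0,0],
    [1,2,-52,0,0,0],
    [1,2,-58,0,0,0],
    [1,2,-62,0,0,0],
    [1,2,-65,0,0,0],
    [1,2,-67,0,0,0],
    [1,2,-67,0,0,0],
  ],
)

```text
t: 3.12
position: [0.448, 0.1764, 0.0431]
tool_rot: [0.686, 0.728, 0.001, 0.001]
contact_force: [-3.7, 2.3, 16.8]
grip_width: 0.0005
finger_force: 8.5
```

Call:
step_arm(
  targets=[
    [0,0,0,0,0,0],
    [0,0,20,0,0,0],
    [0,0,60,0,0,0],
    [0,0,110,0,0,0],
    [0,0,160,0,0,0],
    [0,0,200,0,0,0],
    [0,0,200,0,0,0],
  ],
)

```text
t: 4.0
position: [0.4485, 0.1762, 0.2444]
tool_rot: [0.686, 0.728, 0.002, 0.002]
contact_force: [-0.2, -0.2, -0.6]
grip_width: 0.0004
finger_force: 0.0
```

```bash
python3 - <<'E'
from h import *
o=telemetry.get_obs();print(o['t'],o['position'],o['contact_force'])
S=optics.read_camera('side')['image'];W=optics.read_camera('wrist')['image'];s0=cv2.imread('pics/side0.png')[:,:,::-1]
c=lambda i:cv2.resize(i[200:240,215:265],(400,320),interpolation=cv2.INTER_CUBIC)
cv2.imwrite('pics/r2.png',np.hstack([c(s0),c(S)])[:,:,::-1])
E
```

```text
4.0 [0.44848364 0.17615269 0.24437945] [-0.19642364 -0.15221118 -0.56342215]
```

View pics/r2.png

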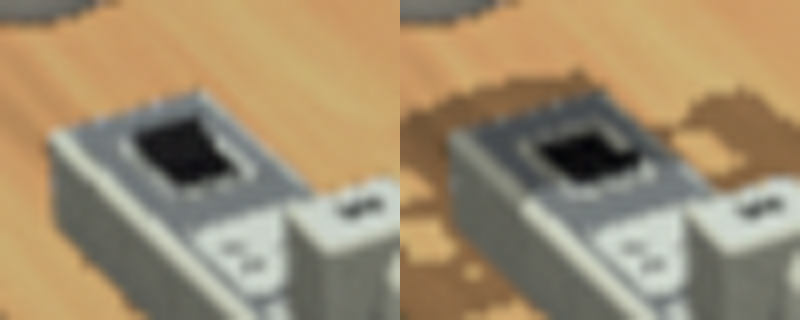

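The rocker has tipped over: its outer half is level and its inner end now stands up at (635,155). Now to the knob at (0.660, 0.009, 0.189), passing at z 0.244 and then down to about 22 mm above it.

Call:
step_arm(
  targets=[
    [35,-28,10,0,0,0],
    [70,-55,15,0,0,0],
    [106,-83,15,0,0,0],
    [141,-111,15,0,0,0],
    [176,-139,15,0,0,0],
    [211,-167,10,0,0,0],
    [211,-167,0,0,0,0],
    [211,-167,0,0,0,0],
  ],
)

```text
t: 5.1
position: [0.6578, 0.0095, 0.2394]
tool_rot: [0.686, 0.728, -0.001, -0.002]
contact_force: [-0.3, 0.0, 0.7]
grip_width: 0.0004
finger_force: 0.0
```

```bash
python3 - <<'E'
from h import *
from scipy.spatial.transform import Rotation as R
o=telemetry.get_obs();W=optics.read_camera('wrist');S=optics.read_camera('side')
print(o['t'],o['position'],o['contact_force'])
M=np.eye(4);M[:3,:3]=R.from_quat(o['tool_rot']).as_matrix();M[:3,3]=o['position'];W['pose']=M@W['hand_eye']
p=(np.linalg.inv(W['pose'])@[.66,.0095,.19,1])[:3];print('knob in wrist px',p[0]/p[2]*W['fx']+W['cx'],p[1]/p[2]*W['fy']+W['cy'])
s=cv2.resize(S['image'][110:260,250:450],(560,420),interpolation=cv2.INTER_CUBIC)
cv2.imwrite('pics/k3.png',cv2.resize(np.hstack([W['image'],s]),(800,300))[:,:,::-1])
E
```

```text
5.1 [0.65775847 0.00951109 0.239424  ] [-0.28822108  0.0391945   0.69533958]
knob in wrist px 286.0430743705531 233.00786141957167
```

View pics/k3.png

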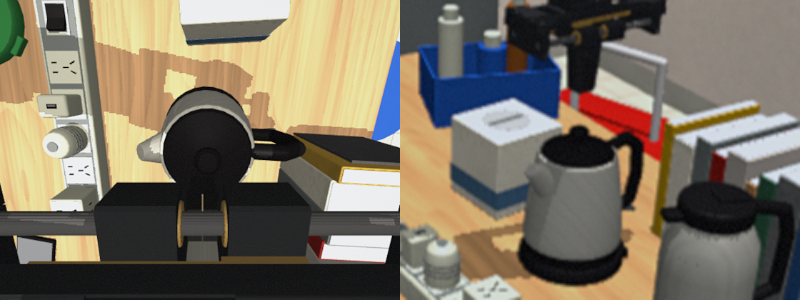

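The wrist view shows the knob at (207,160) composite, so (290,224) at full size. That is about 5 mm further in +y than predicted and well within tolerance. The fingers are clear above it. I'll descend and dwell for 2 s.

Call:
step_arm(
  targets=[
    [2,3,-8,0,0,0],
    [2,3,-16,0,0,0],
    [2,3,-23,0,0,0],
    [2,3,-28,0,0,0],
    [2,3,-28,0,0,0],
    [2,3,-28,0,0,0],
    [2,3,-28,0,0,0],
    [2,3,-28,0,0,0],
  ],
)

```text
t: 6.2
position: [0.6607, 0.0121, 0.2139]
tool_rot: [0.686, 0.728, 0.0, 0.0]
contact_force: [1.1, -0.2, 0.4]
grip_width: 0.0006
finger_force: 0.0
```

Call:
step_arm(
  targets=[
    [0,0,0,0,0,0],
    [0,0,0,0,0,0],
    [0,0,0,0,0,0],
    [0,0,0,0,0,0],
    [0,0,0,0,0,0],
    [0,0,0,0,0,0],
    [0,0,0,0,0,0],
    [0,0,0,0,0,0],
  ],
)

```text
t: 7.2
position: [0.6606, 0.0122, 0.2137]
tool_rot: [0.686, 0.728, -0.0, 0.0]
contact_force: [0.2, -0.2, 0.4]
grip_width: 0.0004
finger_force: 0.0
```

Call:
step_arm(
  targets=[
    [0,0,0,0,0,0],
    [0,0,0,0,0,0],
    [0,0,0,0,0,0],
    [0,0,0,0,0,0],
    [0,0,0,0,0,0],
    [0,0,0,0,0,0],
    [0,0,0,0,0,0],
    [0,0,0,0,0,0],
  ],
)

```text
t: 8.2
position: [0.6606, 0.0122, 0.2137]
tool_rot: [0.686, 0.728, -0.0, 0.0]
contact_force: [-0.5, 0.0, -0.0]
grip_width: 0.0002
finger_force: 0.0
```

Kettle dwell done. Next I go up, across to the charger at (0.455, 0.042, 0.083), and stop at z≈0.15 for a check.

Call:
step_arm(
  targets=[
    [0,0,30,0,0,0],
    [-35,5,40,0,0,0],
    [-80,12,40,0,0,0],
    [-125,18,35,0,0,0],
    [-165,24,20,0,0,0],
    [-206,30,-10,0,0,0],
    [-206,30,-60,0,0,0],
    [-206,30,-60,0,0,0],
  ],
)

```text
t: 9.2
position: [0.4532, 0.0424, 0.1522]
tool_rot: [0.686, 0.728, -0.002, -0.002]
contact_force: [-0.2, -0.3, 0.9]
grip_width: 0.0007
finger_force: 0.0
```

```bash
python3 - <<'E'
from h import *
from scipy.spatial.transform import Rotation as R
o=telemetry.get_obs();W=optics.read_camera('wrist');S=optics.read_camera('side')
print(o['t'],o['position'],o['contact_force'])
M=np.eye(4);M[:3,:3]=R.from_quat(o['tool_rot']).as_matrix();M[:3,3]=o['position'];W['pose']=M@W['hand_eye']
p=(np.linalg.inv(W['pose'])@[.455,.041,.082,1])[:3];print('charger in wrist px',p[0]/p[2]*W['fx']+W['cx'],p[1]/p[2]*W['fy']+W['cy'])
s=cv2.resize(S['image'][170:290,200:360],(560,420),interpolation=cv2.INTER_CUBIC)
cv2.imwrite('pics/c4.png',cv2.resize(np.hstack([W['image'],s]),(800,300))[:,:,::-1])
E
```

```text
9.2 [0.45322289 0.04236326 0.15224845] [-0.23419184 -0.32993415  0.92795571]
charger in wrist px 285.21794254259385 225.25359412101045
```

View pics/c4.png

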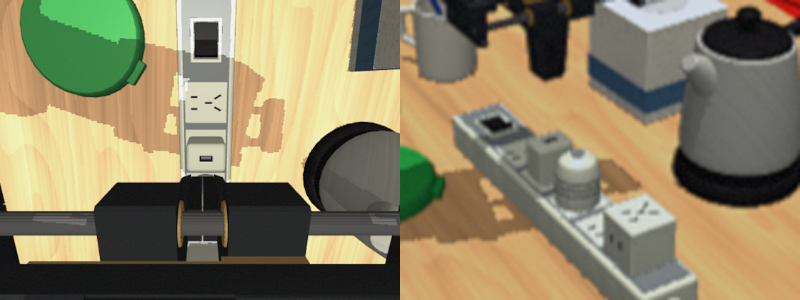

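The wrist view shows the charger slot at (206,158) composite, so (288,221) at full size, about 3 mm off the prediction. The path is free. I'll descend to about 22 mm above it and dwell.

Call:
step_arm(
  targets=[
    [2,2,-15,0,0,0],
    [2,2,-29,0,0,0],
    [2,2,-40,0,0,0],
    [2,2,-48,0,0,0],
    [2,2,-48,0,0,0],
    [2,2,-48,0,0,0],
    [2,2,-48,0,0,0],
    [2,2,-48,0,0,0],
  ],
)

```text
t: 10.3
position: [0.4567, 0.0442, 0.106]
tool_rot: [0.686, 0.728, 0.0, 0.0]
contact_force: [-0.6, 0.8, -0.1]
grip_width: 0.0007
finger_force: 0.0
```

Call:
step_arm(
  targets=[
    [0,0,0,0,0,0],
    [0,0,0,0,0,0],
    [0,0,0,0,0,0],
    [0,0,0,0,0,0],
    [0,0,0,0,0,0],
    [0,0,0,0,0,0],
    [0,0,0,0,0,0],
    [0,0,0,0,0,0],
  ],
)

```text
t: 11.3
position: [0.4566, 0.0442, 0.1058]
tool_rot: [0.686, 0.728, 0.0, 0.0]
contact_force: [-0.5, -0.7, -0.9]
grip_width: 0.0007
finger_force: 0.0
```

Call:
step_arm(
  targets=[
    [0,0,0,0,0,0],
    [0,0,0,0,0,0],
    [0,0,0,0,0,0],
    [0,0,0,0,0,0],
    [0,0,0,0,0,0],
    [0,0,0,0,0,0],
    [0,0,0,0,0,0],
    [0,0,0,0,0,0],
  ],
)

```text
t: 12.3
position: [0.4566, 0.0442, 0.1058]
tool_rot: [0.686, 0.728, 0.0, -0.0]
contact_force: [-0.8, 0.1, -0.3]
grip_width: 0.0005
finger_force: 0.0
```

Call:
step_arm(
  targets=[
    [0,0,20,0,0,0],
    [0,0,50,0,0,0],
    [0,0,90,0,0,0],
    [0,0,120,0,0,0],
    [0,0,120,0,0,0],
    [0,0,120,0,0,0],
  ],
)

```text
t: 13.05
position: [0.4562, 0.0442, 0.2248]
tool_rot: [0.686, 0.728, -0.0, -0.001]
contact_force: [0.4, -0.3, -0.0]
grip_width: 0.0006
finger_force: 0.0
```

```bash
python3 -c "
from bench import order
print(order.job_done())"
```

```text
the job is handed in; nothing more can be done
None
```

I handed the job in at about 13 s. The power strip is switched off, and I held for over 1.5 s about 2 cm above the kettle knob and then the charger, with no sign of contact with anything except the rocker; the judge's result was not shown.

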